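# Pack and stack the parts boxes

### The arm

A 6-joint arm with a two-finger parallel gripper is mounted at the origin on a cart in front of the work surface, level with it; the furniture and walls round the work are solid. World frame = base frame: x ahead of the robot, y to its left, z up, the work surface at z = 0. Lengths are in m, angles in rad, forces in N, time in s.
With the tool pointing down it reaches from about 0.275 to 0.825 m from the base axis. Payload 5.2 kg.
Tool frame: the origin (TCP) lies midway between the tips of the shut fingers; the grasp point (between the pads) lies 19 mm behind it; z points along the fingers, y is the line along which they close (so a half turn about z gives the same grasp; the last joint's range is limited). The gripper opens to 93 mm and grips with 3 to 60 N. Pads are 15 mm wide; open, the fingers measure 128 mm over their backs; the gripper's body (75 mm by 188 mm) begins 65 mm behind the grasp point.
Start: joints at [-1.342, 0.259, 1.535, -0, 1.348, -0.203], TCP at [0.23, -0.5, 0.219] pointing down, gripper open.
Joint ranges: [-3.14, 3.14], [-0.91, 2.08], [0.19, 2.58], [-1.22, 4.36], [0.22, 2.71], [-3.12, 3.12]. Speed limits (rad/s): [2.57, 2.57, 3.14, 3.14, 3.14, 3.14].

### API

Orientations are given as a rotation vector (axis times angle).
In Python, from plant import sensors, cams, job gives the robot as it stands.
- The arm moves only by the shell command python3 -m creep 'ROWS' [FORCE]. ROWS is JSON, a list of rows, each an object with "linear": the shift along the tool's x, y, z in m, a list of three; "rot": the turn, a rotation vector about the tool's x, y, z in degrees, a list of three; "gripper": the opening, from -1 (shut) to 1 (fully open), so that 0 is half open. In form: [{"linear": [tx, ty, tz], "rot": [rx, ry, rz], "gripper": gripper}, ...]. A call has 1 to 20 rows; each row is the pose to reach, as a shift and turn from the pose commanded when the call began, along the tool's axes at that moment; what a row does not reach only later rows make up. A row lasts 1/12 s, in which the tool goes at most 41.7 mm and 7.16 degrees, less where a joint would pass 70% of its speed; a pose out of reach is approached as far as the arm can. A call with a gripper value outside its range is refused whole. The fingers move at their own pace and stop on an object; FORCE is the grip in N (left out, the last holds). Time passes only in rows, so rows that repeat a pose let the fingers close. It gives the time, the measured TCP pose, the force, the opening and the grip force at its end, in the units of the state.
- sensors.sense(): the state, without advancing time (a new reading comes with each control period).
- cams.capture(name): name is "scene" or "top" or "wrist"; returns a dict with "color" (420x560x3 uint8, blue, green, red), "z_map" (420x560 float32, m along the optical axis (not along the pixel's ray), 0 where there is no reading), "fx", "fy", "cx", "cy" (pixels), "R" (3x3) and "t" (3): a world point X has camera coordinates R X + t; the wrist camera has in their place "hand_eye" (4x4, takes a point from camera to tool coordinates, whose origin is the TCP and whose axes are the flange's). Camera axes: x right, y down, z forward; pixel columns grow to the right and rows downward; lengths in m; the calibration is good to about 2 mm. A picture is of the moment at which its call begins: read the wrist's pose just before it.
- job.hand_in(): hands the job in; it is judged then, once.
The state is a dict: "time": time; "q": joint angles; "qd": joint speeds; "effort": joint torques, N m; "position": TCP position; "ee_rot": TCP orientation; "contact_force": force on the tool from outside, world axes, zero at the start; "wrist_torque": the same for the moment, N m; "finger_gap": finger opening in m; "gripper_force": force on a finger pad.
Only numpy, scipy, OpenCV 4.12 (cv2) and the standard library are available. Lean on these libraries where they do the work, as an engineer would, in place of code of your own. Each camera call takes 0.05 s, during which the arm holds its last target. There are 200 camera calls.

### The job

Build up the parts-box stack on the base plate: the undivided box goes at the bottom with the short six-pole terminal block inside it, then the two-compartment box, then the six-compartment box, and the lid on top, each seated properly in the rim of the one below. Leave the longer terminal block and the side cutters where they lie.

Things in the scene. Friction and masses are not known exactly. Their poses are not given: they have to be found in the camera images.
- base_plate: aluminium base plate of the stack, screwed to the bench, 84 mm (its x) by 140 mm (its y), 5 mm thick, with a low raised rectangular rim on it: outside 64 x 120 mm, inside 53 x 109 mm, rim top 12 mm above the bench. A box seated on it has its origin 7 mm above this origin. Origin: centre of the underside, on the bench; z up.
- box_open: Grey stacking box, one undivided compartment, 64 (x) by 120 mm (y), loose, 0.07-0.14 kg. Open top, walls 5.5 mm, rim 45 mm and inner floor 9 mm above origin. Foot below: 44 x 100 mm, 5 mm high, edges rounded; it drops inside the rim below with 4.5 mm play each way, the shoulder round it resting on that rim. Origin: centre of the foot's underside; z up. Grip across the 64 mm; either way round fits.
- box_two: Stacking box with two compartments: one partition across it (along x) at mid-length. Same outside, rim, foot and origin as box_open, grey, loose, 0.07-0.14 kg, open top. Partitions 3 mm thick end 8 mm below the rim. Grip across the 64 mm; either way round fits. Stacked on a box, its origin is 40 mm above that box's origin.
- box_six: Stacking box with six compartments (2 by 3). Same outside, rim, foot and origin as box_open, grey, loose, 0.07-0.14 kg, open top. Partitions 3 mm thick end 8 mm below the rim. Grip across the 64 mm; either way round fits. Stacked on a box, its origin is 40 mm above that box's origin.
- lid: Grey lid: plate 64 (x) by 120 mm (y), 5 to 9 mm above the origin, with the same foot below as the boxes. Centred on top a straight upright grip ridge 14 mm thick (x), 60 mm long (y), 9 to 34 mm above the origin: pinch it across the 14 mm. Loose, 0.05-0.1 kg. On a box its origin is 40 mm above that box's origin. Origin: centre of the foot's underside; z up; either way round fits.
- plug_short: the short grey pluggable terminal block (six poles), 19 mm (its x) by 44 mm (its y), 25 mm high, 18 g; the lower 15 mm is 18 mm wide, above that it narrows to 11 mm (x from -7 to +4 mm). Origin: centre of the underside; z up. Pinch it across the narrow side.
- plug_long: a longer grey pluggable terminal block (ten poles), 19 mm (its x) by 64 mm (its y), 25 mm high, loose; not part of the job. Origin: centre of the underside.
- cutters: side cutters with red handles, lying flat, 59 mm (its x) by 130 mm (its y), 13 mm high, loose; not part of the job. Origin: centre of the underside.

How it is judged:
By the outcome, as a careful person would: the job done as asked, in the order asked, and still so for the second after the job is handed in, with the robot touching nothing.
It also fails if it takes over 128 s, if anything falls off the work surface, if the arm or the gripper's body presses on something with over 40 N, if the wrist force passes 120 N, or if a joint passes its speed limit or range.

## Working session

There is one attempt and no reset: what is moved stays moved. The work goes in short steps, Python scripts to look and compute and a shell command to move; the robot and the scene stay as the last step left them, time stands still between calls to the robot, and variables do not carry over. Pictures are saved under pics/ and viewed, at most 14 in all, crops included, and the job is handed in when it is done.

```bash
mkdir -p pics; ls; python3 - <<'E'
from plant import sensors,cams
import cv2
print(sensors.sense())
for n in ("scene","top"):
    c=cams.capture(n); cv2.imwrite(f"pics/{n}0.png",c["color"]); print(n,c["fx"],c["cx"],c["cy"],c["R"],c["t"],(c["z_map"]>0).mean())
E
```

```text
pics
{'time': 0.0, 'q': array([-1.34177702e+00,  2.59352721e-01,  1.53609264e+00,  3.74248208e-05,
        1.34799542e+00, -2.02824371e-01]), 'qd': array([ 0.00056937,  0.00066179, -0.00060803, -0.00021156,  0.00223601,
       -0.00206888]), 'effort': array([-1.17760555e-03, -4.37321520e+01, -2.84002876e+01,  7.18477671e-02,
        4.13490285e-02, -1.58521393e-04]), 'position': array([ 0.23009428, -0.49895052,  0.21780865]), 'ee_rot': array([-3.06683996e+00, -6.72671030e-01, -1.92840717e-05]), 'contact_force': array([0.01833767, 0.31394451, 0.15081987]), 'wrist_torque': array([ 0.02677866, -0.0259706 , -0.00409553]), 'gripper_force': 0.0, 'finger_gap': 0.09294976989624154}
scene 444.4304664398135 284.54307956134744 207.5388122101707 [[-0.76420863 -0.64485175 -0.01230401]
 [-0.31916711  0.39468207 -0.86160224]
 [ 0.56046188 -0.65451683 -0.50743491]] [0.50210892 0.15749613 0.85791142] 0.9732568027210884
top 500.46134719325727 286.815747952855 211.74051881356928 [[-0.02772287 -0.99952996  0.01308789]
 [-0.9949253   0.02632357 -0.09711186]
 [ 0.09672169 -0.01571369 -0.99518742]] [0.1407406  0.54327374 1.21149853] 0.9957355442176871
```

View pics/scene0.png

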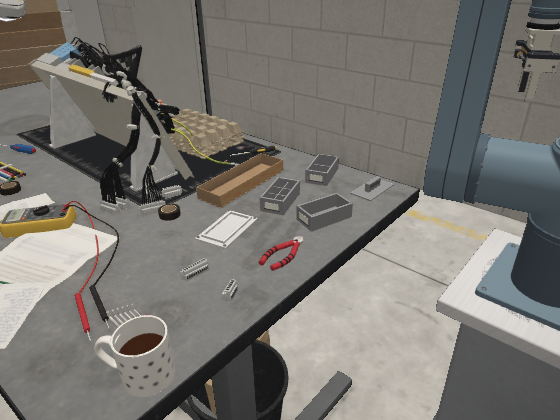

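View pics/top0.png

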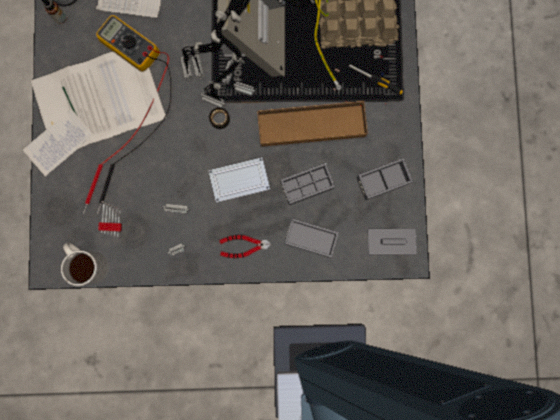

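The scene view shows all the parts. In the top view the base plate is at (239,180), box_six at (306,184), box_two at (384,178), box_open at (312,238) and the lid at (392,241). The short plug is at (176,249), the long plug at (176,209) and the cutters at (245,246).

```bash
cat > h.py <<'E'
import numpy as np, cv2
from scipy.spatial.transform import Rotation as Ro
from plant import sensors,cams
def shot(name):
    s=sensors.sense(); c=cams.capture(name)
    if "hand_eye" in c:
        Rt=Ro.from_rotvec(s["ee_rot"]).as_matrix(); H=np.array(c["hand_eye"])
        c["Rc"]=Rt@H[:3,:3]; c["o"]=Rt@H[:3,3]+s["position"]
    else:
        c["Rc"]=np.array(c["R"]).T; c["o"]=-c["Rc"]@np.array(c["t"])
    return c
def world(c):
    h,w=c["z_map"].shape; u,v=np.meshgrid(np.arange(w),np.arange(h)); z=c["z_map"]
    P=np.stack([(u-c["cx"])/c["fx"]*z,(v-c["cy"])/c["fy"]*z,z],-1)
    P=P@c["Rc"].T+c["o"]; P[z<=0]=np.nan
    return P
def rays(c,uv,zp):
    uv=np.asarray(uv,float).reshape(-1,2)
    d=np.c_[(uv[:,0]-c["cx"])/c["fx"],(uv[:,1]-c["cy"])/c["fy"],np.ones(len(uv))]@c["Rc"].T
    return c["o"]+d*((zp-c["o"][2])/d[:,2])[:,None]
def rect(xy):
    """centre, (long, short), yaw of long axis in deg (-90..90)"""
    (c,(w,h),a)=cv2.minAreaRect((np.asarray(xy)[:,:2]*1000).astype(np.float32))
    if w<h: w,h,a=h,w,a+90
    return np.round(c,1),np.round((w,h),1),round((a+90)%180-90,1)
def big(m):
    n,l,s,_=cv2.connectedComponentsWithStats(m.astype(np.uint8)); return l==1+np.argmax(s[1:,4]) if n>1 else l>0
def move(dx,dy,dz,yaw):
    """tool-frame row for a world shift and world yaw (deg) from current measured pose"""
    R=Ro.from_rotvec(sensors.sense()["ee_rot"]).as_matrix()
    return np.round(R.T@[dx,dy,dz],4)
E
python3 - <<'E'
from h import *
c=shot("top"); P=world(c); np.save("top0.npy",P)
B=dict(plate=(200,150,278,208),six=(276,158,338,210),two=(352,152,416,203),open=(280,212,345,263),lid=(360,222,424,262),short=(163,237,190,260),long=(158,200,194,218))
g=P[215:235,200:270].reshape(-1,3); print("table z",np.nanmedian(g[:,2]),np.nanstd(g[:,2]))
for k,(a,b,e,d) in B.items():
    Z=P[b:d,a:e]; m=big(Z[...,2]>(0.007 if k!="plate" else 0.0035)); Q=Z[m]
    print(k,m.sum(),np.round(np.nanpercentile(Q[:,2],[50,95]),4),rect(Q))
    if k=="lid": print("ridge",rect(Z[big(Z[...,2]>.022)]))
    if k in("six","two","open"):
        top=np.nanpercentile(Q[:,2],95); print("  rim",rect(Z[big(Z[...,2]>.035)]))
E
```

```text
table z -0.0018716946006606117 0.0024487942288426534
plate 1012 [0.0061 0.0124] (array([634.7, 245.9]), array([139.7,  84. ]), -77.5)
six 1047 [0.0282 0.0453] (array([615.5,  75.2]), array([121.5,  64.5]), -70.9)
  rim (array([615.6,  75. ]), array([121.1,  64.4]), -70.9)
two 1017 [0.0224 0.0454] (array([ 622.9, -117.2]), array([122.1,  64.4]), -71.1)
  rim (array([ 622.9, -117.2]), array([122. ,  64.4]), -71.1)
open 900 [0.0112 0.045 ] (array([481.4,  69.6]), array([120.9,  64.3]), 71.7)
  rim (array([481.3,  69.2]), array([120.1,  64.2]), 71.8)
lid 633 [0.0092 0.0332] (array([ 468.3, -133.4]), array([118.4,  60. ]), 88.4)
ridge (array([ 468.6, -133.3]), array([58.6, 12.6]), 88.4)
short 113 [0.0201 0.0262] (array([463.4, 400.8]), array([41.2, 18.2]), -67.7)
long 175 [0.0207 0.0264] (array([564.9, 401.4]), array([62.1, 18.8]), 82.3)
```

```bash
cat >> h.py <<'E'
def plan(x,y,z,th):
    """tool row that brings TCP to x,y,z (m) with the closing line at angle th (deg, mod 180), pointing straight down"""
    s=sensors.sense(); R=Ro.from_rotvec(s["ee_rot"]).as_matrix()
    cur=np.degrees(np.arctan2(R[1,1],R[0,1])); d=(th-cur+90)%180-90
    lin=R.T@(np.array([x,y,z])-s["position"])
    n=max(np.linalg.norm(lin)/.0417,abs(d)/7.16)
    print("t %.1f lin"%s["time"],np.round(lin,4),"rz",round(-d,1),"rows>=%.1f"%n,"q6",round(s["q"][5],2),"tilt",np.round(R[:2,2],3))
E
python3 - <<'E'
from h import *
plan(.4813,.0694,.14,-18.3)
P=np.load("top0.npy"); Z=P[95:150,250:375]; m=big(Z[...,2]>.02); print("tray",rect(Z[m]),np.nanmax(Z[m][:,2]))
E
```

```text
t 0.1 lin [ 0.466  -0.4111  0.0787] rz -47.0 rows>=15.0 q6 -0.2 tilt [-0.     0.001]
tray (array([770.5,  57.2]), array([270.8,  88. ]), -85.7) 0.04029477336132126
```

```bash
python3 -m creep '[{"linear":[0.466,-0.411,0.04],"rot":[0,0,-47],"gripper":1},{"linear":[0.466,-0.411,0.04],"rot":[0,0,-47],"gripper":1},{"linear":[0.466,-0.411,0.04],"rot":[0,0,-47],"gripper":1},{"linear":[0.466,-0.411,0.04],"rot":[0,0,-47],"gripper":1},{"linear":[0.466,-0.411,0.04],"rot":[0,0,-47],"gripper":1},{"linear":[0.466,-0.411,0.04],"rot":[0,0,-47],"gripper":1},{"linear":[0.466,-0.411,0.04],"rot":[0,0,-47],"gripper":1},{"linear":[0.466,-0.411,0.04],"rot":[0,0,-47],"gripper":1},{"linear":[0.466,-0.411,0.04],"rot":[0,0,-47],"gripper":1},{"linear":[0.466,-0.411,0.04],"rot":[0,0,-47],"gripper":1},{"linear":[0.466,-0.411,0.04],"rot":[0,0,-47],"gripper":1},{"linear":[0.466,-0.411,0.04],"rot":[0,0,-47],"gripper":1},{"linear":[0.466,-0.411,0.04],"rot":[0,0,-47],"gripper":1},{"linear":[0.466,-0.411,0.04],"rot":[0,0,-47],"gripper":1},{"linear":[0.466,-0.411,0.04],"rot":[0,0,-47],"gripper":1},{"linear":[0.466,-0.411,0.04],"rot":[0,0,-47],"gripper":1},{"linear":[0.466,-0.411,0.04],"rot":[0,0,-47],"gripper":1},{"linear":[0.466,-0.411,0.04],"rot":[0,0,-47],"gripper":1},{"linear":[0.466,-0.411,0.04],"rot":[0,0,-47],"gripper":1}]' 25
python3 - <<'E'
from h import *
plan(.4813,.0694,.014,-18.3)
c=shot("wrist"); cv2.imwrite("pics/w1.png",c["color"]); P=world(c)
b=(np.abs(P[...,0]-.481)<.09)&(np.abs(P[...,1]-.069)<.09)&(P[...,2]>.035)&(P[...,2]<.06)
print(rect(P[big(b)]),np.nanmedian(P[b][:,2])); plan(.4813,.0694,.014,-18.3)
E
```

```text
time: 1.73
position: [0.481, 0.0677, 0.1786]
ee_rot: [-2.547, -1.839, 0.001]
contact_force: [-0.1, -0.4, -0.5]
finger_gap: 0.0932
gripper_force: 0.0
t 1.7 lin [ 1.800e-03 -1.000e-04  1.646e-01] rz -0.0 rows>=3.9 q6 0.23 tilt [-0.001 -0.   ]
(array([478.3,  65.2]), array([120.2,  64.3]), 71.8) 0.044805445745098094
t 1.8 lin [ 0.0019 -0.0003  0.1647] rz -0.1 rows>=3.9 q6 0.23 tilt [-0. -0.]
```

View pics/w1.png

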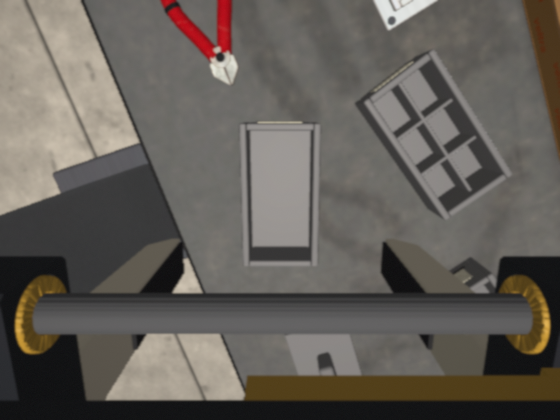

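The wrist picture shows box_open centred between the fingers, at u≈280 and v 122–265. The cutters and box_six are beside it, clear of the fingers. I'll descend straight down and grip.

```bash
python3 -m creep '[{"linear":[0,0,0.164],"rot":[0,0,0],"gripper":1},{"linear":[0,0,0.164],"rot":[0,0,0],"gripper":1},{"linear":[0,0,0.164],"rot":[0,0,0],"gripper":1},{"linear":[0,0,0.164],"rot":[0,0,0],"gripper":1},{"linear":[0,0,0.164],"rot":[0,0,0],"gripper":1},{"linear":[0,0,0.164],"rot":[0,0,0],"gripper":1},{"linear":[0,0,0.164],"rot":[0,0,0],"gripper":0.2},{"linear":[0,0,0.164],"rot":[0,0,0],"gripper":0.2},{"linear":[0,0,0.164],"rot":[0,0,0],"gripper":0.2},{"linear":[0,0,0.164],"rot":[0,0,0],"gripper":0.2},{"linear":[0,0,0.164],"rot":[0,0,0],"gripper":0.2},{"linear":[0,0,0.164],"rot":[0,0,0],"gripper":0.2},{"linear":[0,0,0.04],"rot":[0,0,0],"gripper":0.2},{"linear":[0,0,0.04],"rot":[0,0,0],"gripper":0.2},{"linear":[0,0,0.04],"rot":[0,0,0],"gripper":0.2},{"linear":[0,0,0.04],"rot":[0,0,0],"gripper":0.2},{"linear":[0,0,0.04],"rot":[0,0,0],"gripper":0.2}]' 25
python3 - <<'E'
from h import *
for n in("wrist","top"):
    s=sensors.sense();c=shot(n);P=world(c); p=s["position"]
    d=P-p; b=(np.abs(d[...,0])<.085)&(np.abs(d[...,1])<.085)&(np.abs(d[...,2]-.031)<.012)
    print(n,p,rect(P[big(b)]),np.nanmedian(P[b][:,2]))
cv2.imwrite("pics/t2.png",c["color"][100:300,150:450])
plan(.6347,.2459,.14,12.5)
E
```

```text
time: 3.2
position: [0.4834, 0.0688, 0.1414]
ee_rot: [2.542, 1.839, 0.008]
contact_force: [0.2, 0.3, -2.0]
finger_gap: 0.0638
gripper_force: 25.0
wrist [0.48335506 0.06877472 0.14142064] (array([490.7,  90.5]), array([96.2, 65.4]), -19.2) 0.17032129724985168
top [0.48162935 0.06887274 0.13932809] (array([440.4,  27. ]), array([15.4,  8.7]), 87.9) 0.16650762624286397
t 3.3 lin [ 0.2163  0.091  -0.0021] rz -30.7 rows>=5.6 q6 0.23 tilt [-0.001  0.   ]
```

View pics/t2.png

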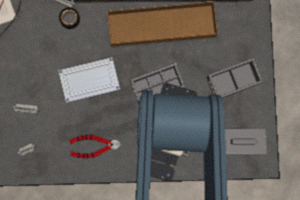

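The crop shows the arm covering the held box, so the top camera can't see it. The base plate is clear at crop (90,78).

```bash
python3 -m creep '[{"linear":[0.216,0.091,0.01],"rot":[0,0,-30.7],"gripper":0.2},{"linear":[0.216,0.091,0.01],"rot":[0,0,-30.7],"gripper":0.2},{"linear":[0.216,0.091,0.01],"rot":[0,0,-30.7],"gripper":0.2},{"linear":[0.216,0.091,0.01],"rot":[0,0,-30.7],"gripper":0.2},{"linear":[0.216,0.091,0.01],"rot":[0,0,-30.7],"gripper":0.2},{"linear":[0.216,0.091,0.01],"rot":[0,0,-30.7],"gripper":0.2},{"linear":[0.216,0.091,0.01],"rot":[0,0,-30.7],"gripper":0.2},{"linear":[0.216,0.091,0.01],"rot":[0,0,-30.7],"gripper":0.2},{"linear":[0.216,0.091,0.01],"rot":[0,0,-30.7],"gripper":0.2}]' 25
cat >> h.py <<'E'
def tool(P):
    s=sensors.sense(); R=Ro.from_rotvec(s["ee_rot"]).as_matrix(); return (P-s["position"])@R
E
python3 - <<'E'
from h import *
c=shot("wrist"); P=world(c); T=tool(P); np.save("T3.npy",T); cv2.imwrite("pics/w3.png",c["color"])
rim=(np.abs(T[...,2]+.031)<.01)&(np.abs(T[...,1])<.045)&(np.abs(T[...,0])<.09); rim=big(rim)
q=T[rim]*1000; print("rim tool x/y pct",np.nanpercentile(q[:,0],[99,99.8]),np.nanpercentile(q[:,1],[.5,99.5]),np.median(q[:,2]))
print(rect(q))
plan(.6347,.2459,.1,12.5)
E
```

```text
time: 4.05
position: [0.6337, 0.2446, 0.1261]
ee_rot: [-1.966, -2.447, 0.007]
contact_force: [-0.2, -0.5, -1.3]
finger_gap: 0.0639
gripper_force: 25.0
rim tool x/y pct [55.69460104 55.76507033] [-44.1970123   44.15743666] -27.973245514634545
(array([2.4026e+04, 8.5000e+00]), array([89994.2, 63687.8]), -90.0)
t 4.1 lin [0.0014 0.0012 0.0269] rz -0.1 rows>=0.6 q6 -0.01 tilt [-0.004 -0.001]
```

View pics/w3.png

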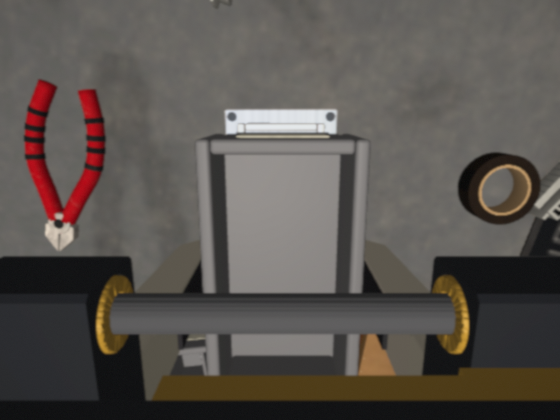

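The wrist picture shows the held box, columns 198–367 with its end at v≈135, lined up over the plate, columns 226–336 with its end at v≈110. Next I'll measure the plate relative to the box.

```bash
cat >> h.py <<'E'
def strip(T,zlo,zhi,xlo,xhi,ylo=-.06,yhi=.06):
    return T[(T[...,2]>zlo)&(T[...,2]<zhi)&(T[...,0]>xlo)&(T[...,0]<xhi)&(T[...,1]>ylo)&(T[...,1]<yhi)]*1000
E
python3 - <<'E'
from h import *
T=np.load("T3.npy")
r=strip(T,-.04,-.02,.04,.07,-.04,.04)
print("box end",np.nanpercentile(r[:,0],[98,99.5]),"y",np.percentile(r[:,1],[1,99]),r[:,2].mean())
z=.126 # table at tool z ~ .126
p=strip(T,.100,.1235,.055,.1); print("plate",p.shape,np.percentile(p[:,0],[97,99,99.8]),np.percentile(p[:,1],[.5,99.5]),np.median(p[:,2]))
e=[(p[(p[:,1]>a)&(p[:,1]<a+8),0].max()) for a in range(-40,40,8) if ((p[:,1]>a)&(p[:,1]<a+8)).any()]; print(np.round(e,1))
E
```

```text
box end [55.71040299 55.76463627] y [-32.21192965  30.59685093] -27.555002265011932
plate (1993, 3) [67.45350059 67.46520962 67.4717536 ] [-43.63299306  39.43748478] 121.52737106709016
[67.5 67.5 67.5 67.5 67.5 67.5 67.5 67.5 67.5 67.5]
```

```bash
python3 -m creep '[{"linear":[0.0015,0,0.03],"rot":[0,0,0],"gripper":0.2},{"linear":[0.0015,0,0.06],"rot":[0,0,0],"gripper":0.2},{"linear":[0.0015,0,0.085],"rot":[0,0,0],"gripper":0.2},{"linear":[0.0015,0,0.095],"rot":[0,0,0],"gripper":0.2},{"linear":[0.0015,0,0.098],"rot":[0,0,0],"gripper":0.2},{"linear":[0.0015,0,0.100],"rot":[0,0,0],"gripper":0.2},{"linear":[0.0015,0,0.102],"rot":[0,0,0],"gripper":0.2},{"linear":[0.0015,0,0.102],"rot":[0,0,0],"gripper":0.2},{"linear":[0.0015,0,0.102],"rot":[0,0,0],"gripper":0.2}]' 25
```

```text
time: 4.85
position: [0.6362, 0.247, 0.0283]
ee_rot: [1.967, 2.448, 0.003]
contact_force: [-0.6, 0.3, -1.3]
finger_gap: 0.0642
gripper_force: 25.0
```

```bash
python3 -m creep '[{"linear":[0,0,0.002],"rot":[0,0,0],"gripper":0.2},{"linear":[0,0,0.003],"rot":[0,0,0],"gripper":0.2},{"linear":[0,0,0.004],"rot":[0,0,0],"gripper":0.2},{"linear":[0,0,0.004],"rot":[0,0,0],"gripper":0.2},{"linear":[0,0,0.004],"rot":[0,0,0],"gripper":0.2}]' 25
```

```text
time: 5.27
position: [0.6353, 0.247, 0.0231]
ee_rot: [1.967, 2.449, 0.001]
contact_force: [-0.9, -0.2, 2.4]
finger_gap: 0.0637
gripper_force: 25.0
```

```bash
python3 -m creep '[{"linear":[0,0,0.001],"rot":[0,0,0],"gripper":0.2},{"linear":[0,0,0.001],"rot":[0,0,0],"gripper":0.2},{"linear":[0,0,0.001],"rot":[0,0,0],"gripper":0.8},{"linear":[0,0,0.001],"rot":[0,0,0],"gripper":0.8},{"linear":[0,0,0.001],"rot":[0,0,0],"gripper":0.8},{"linear":[0,0,0.001],"rot":[0,0,0],"gripper":0.8},{"linear":[0,0,-0.04],"rot":[0,0,0],"gripper":0.8},{"linear":[0,0,-0.08],"rot":[0,0,0],"gripper":0.8},{"linear":[0,0,-0.12],"rot":[0,0,0],"gripper":0.8},{"linear":[0,0,-0.15],"rot":[0,0,0],"gripper":0.8},{"linear":[0,0,-0.15],"rot":[0,0,0],"gripper":0.8}]' 25
python3 - <<'E'
from h import *
c=shot("wrist"); P=world(c); T=tool(P); np.save("T4.npy",T); cv2.imwrite("pics/w4.png",c["color"])
s=sensors.sense()["position"]; print(s)
b=(np.abs(P[...,0]-.635)<.09)&(np.abs(P[...,1]-.246)<.09)&(P[...,2]>.04)&(P[...,2]<.07); b=big(b)
print(rect(P[b]),np.nanmedian(P[b][:,2]), "rim z by corner");q=P[b]
for sx in(0,1):
  for sy in(0,1):
    k=((q[:,0]>.635)==sx)&((q[:,1]>.246)==sy);print(k.sum(),np.median(q[k][:,2]) if k.any() else None)
plan(.4634,.4008,.12,22.3)
E
```

```text
time: 6.18
position: [0.6392, 0.2478, 0.1812]
ee_rot: [1.962, 2.442, 0.016]
contact_force: [0.9, 1.0, 1.1]
finger_gap: 0.0837
gripper_force: 0.0
[0.63772448 0.24748694 0.17749203]
(array([635.6, 242.6]), array([120.2,  64.2]), -77.6) 0.05173261398215734 rim z by corner
804 0.05178114021677796
951 0.05178202221075745
998 0.05155295569700233
780 0.051787417875139935
t 6.2 lin [ 0.1873 -0.1377  0.0563] rz -9.9 rows>=5.7 q6 -0.01 tilt [0.009 0.002]
```

View pics/w4.png

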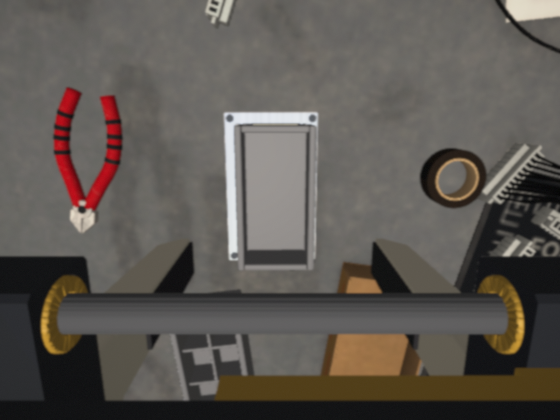

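The wrist picture shows box_open seated on the plate, columns 236–313 and v 125–268. Its rim is level at 51.7 mm, which is correct. Next is the plug.

```bash
python3 -m creep '[{"linear":[0.187,-0.138,0.056],"rot":[0,0,-9.9],"gripper":0.1},{"linear":[0.187,-0.138,0.056],"rot":[0,0,-9.9],"gripper":0.1},{"linear":[0.187,-0.138,0.056],"rot":[0,0,-9.9],"gripper":0.1},{"linear":[0.187,-0.138,0.056],"rot":[0,0,-9.9],"gripper":0.1},{"linear":[0.187,-0.138,0.056],"rot":[0,0,-9.9],"gripper":0.1},{"linear":[0.187,-0.138,0.056],"rot":[0,0,-9.9],"gripper":0.1},{"linear":[0.187,-0.138,0.056],"rot":[0,0,-9.9],"gripper":0.1},{"linear":[0.187,-0.138,0.056],"rot":[0,0,-9.9],"gripper":0.1},{"linear":[0.187,-0.138,0.056],"rot":[0,0,-9.9],"gripper":0.1}]' 25
python3 - <<'E'
from h import *
print(sensors.sense()["position"])
c=shot("wrist"); P=world(c); cv2.imwrite("pics/w5.png",c["color"])
b=(np.abs(P[...,0]-.463)<.05)&(np.abs(P[...,1]-.4)<.05)&(P[...,2]>.006)&(P[...,2]<.035); b=big(b)
print(rect(P[b]),np.nanpercentile(P[b][:,2],[50,95]))
plan(.4634,.4008,.004,22.3)
E
```

```text
time: 6.98
position: [0.4601, 0.3993, 0.1157]
ee_rot: [-1.748, -2.61, 0.002]
contact_force: [0.4, 0.1, 0.3]
finger_gap: 0.051
gripper_force: 0.0
[0.46013188 0.39934288 0.11569822]
(array([459.5, 398.1]), array([43.2, 18.6]), -67.7) [0.02371791 0.02583218]
t 7.0 lin [0.0007 0.003  0.1121] rz 0.0 rows>=2.7 q6 0.14 tilt [-0.    -0.001]
```

View pics/w5.png

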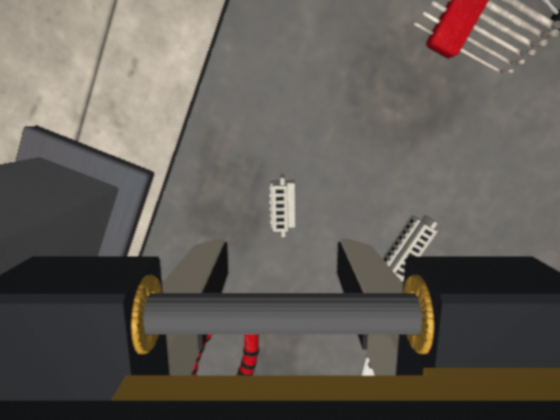

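The plug is between the fingers at about (282,207). The long plug at (410,245) is clear of them.

```bash
python3 -m creep '[{"linear":[0.001,0.002,0.04],"rot":[0,0,0],"gripper":0.1},{"linear":[0.001,0.002,0.08],"rot":[0,0,0],"gripper":0.1},{"linear":[0.001,0.002,0.1],"rot":[0,0,0],"gripper":0.1},{"linear":[0.001,0.002,0.112],"rot":[0,0,0],"gripper":0.1},{"linear":[0.001,0.002,0.112],"rot":[0,0,0],"gripper":0.1},{"linear":[0.001,0.002,0.112],"rot":[0,0,0],"gripper":-0.9},{"linear":[0.001,0.002,0.112],"rot":[0,0,0],"gripper":-0.9},{"linear":[0.001,0.002,0.112],"rot":[0,0,0],"gripper":-0.9},{"linear":[0.001,0.002,0.112],"rot":[0,0,0],"gripper":-0.9},{"linear":[0.001,0.002,0.112],"rot":[0,0,0],"gripper":-0.9},{"linear":[0.001,0.002,0.112],"rot":[0,0,0],"gripper":-0.9},{"linear":[0.001,0.002,0.112],"rot":[0,0,0],"gripper":-0.9},{"linear":[0.001,0.002,0.07],"rot":[0,0,0],"gripper":-0.9},{"linear":[0.001,0.002,0.03],"rot":[0,0,0],"gripper":-0.9},{"linear":[0.001,0.002,-0.01],"rot":[0,0,0],"gripper":-0.9},{"linear":[0.001,0.002,-0.01],"rot":[0,0,0],"gripper":-0.9},{"linear":[0.001,0.002,-0.01],"rot":[0,0,0],"gripper":-0.9}]' 12
python3 - <<'E'
from h import *
c=shot("wrist"); T=tool(world(c)); cv2.imwrite("pics/w6.png",c["color"][120:420,130:430])
r=strip(T,-.03,.008,-.06,.06,-.03,.03); print(len(r)); print("x",np.percentile(r[:,0],[1,99,99.8]),"y",np.percentile(r[:,1],[1,99]),"z",np.percentile(r[:,2],[2,50,98]))
plan(.6355,.2465,.13,102.5)
E
```

```text
time: 8.45
position: [0.4633, 0.4026, 0.1299]
ee_rot: [1.747, 2.608, 0.009]
contact_force: [-0.2, 0.6, -0.7]
finger_gap: 0.0178
gripper_force: 12.0
4272
x [-13.05787205  19.16398838  19.44137774] y [-20.69475185  22.22349043] z [-28.56278336 -19.15413079  -2.3389978 ]
t 8.5 lin [-0.2096  0.1016 -0.0024] rz -80.1 rows>=11.2 q6 0.14 tilt [0.002 0.001]
```

View pics/w6.png

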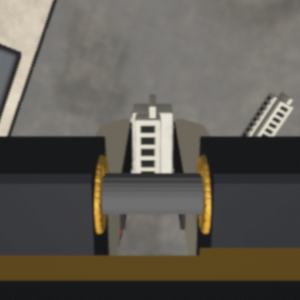

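The plug is held straight, at crop (152,140) with a 17.8 mm gap, which is its lower part. I'll carry it crosswise over the box.

```bash
python3 -m creep '[{"linear":[-0.21,0.102,-0.002],"rot":[0,0,-80.1],"gripper":-0.9},{"linear":[-0.21,0.102,-0.002],"rot":[0,0,-80.1],"gripper":-0.9},{"linear":[-0.21,0.102,-0.002],"rot":[0,0,-80.1],"gripper":-0.9},{"linear":[-0.21,0.102,-0.002],"rot":[0,0,-80.1],"gripper":-0.9},{"linear":[-0.21,0.102,-0.002],"rot":[0,0,-80.1],"gripper":-0.9},{"linear":[-0.21,0.102,-0.002],"rot":[0,0,-80.1],"gripper":-0.9},{"linear":[-0.21,0.102,-0.002],"rot":[0,0,-80.1],"gripper":-0.9},{"linear":[-0.21,0.102,-0.002],"rot":[0,0,-80.1],"gripper":-0.9},{"linear":[-0.21,0.102,-0.002],"rot":[0,0,-80.1],"gripper":-0.9},{"linear":[-0.21,0.102,-0.002],"rot":[0,0,-80.1],"gripper":-0.9},{"linear":[-0.21,0.102,-0.002],"rot":[0,0,-80.1],"gripper":-0.9},{"linear":[-0.21,0.102,-0.002],"rot":[0,0,-80.1],"gripper":-0.9},{"linear":[-0.21,0.102,-0.002],"rot":[0,0,-80.1],"gripper":-0.9},{"linear":[-0.21,0.102,-0.002],"rot":[0,0,-80.1],"gripper":-0.9},{"linear":[-0.21,0.102,-0.002],"rot":[0,0,-80.1],"gripper":-0.9}]' 12
python3 - <<'E'
from h import *
c=shot("wrist"); P=world(c);T=tool(P); cv2.imwrite("pics/w7.png",c["color"])
r=strip(T,-.03,.008,-.0,.06,-.015,.015); print("plug x",np.percentile(r[:,0],[99,99.8]))
z0=sensors.sense()["position"][2]
r=strip(T,z0-.058,z0-.046,.0,.06,-.09,.09); print("rim",len(r),"x",np.percentile(r[:,0],[1,99,99.8]),"y",np.percentile(r[:,1],[.5,99.5]))
e=[r[np.abs(r[:,1]-a)<5,0].max() for a in(-50,-30,30,50)]; print(np.round(e,1))
plan(.6355,.2465,.13,102.5)
E
```

```text
time: 9.75
position: [0.635, 0.2458, 0.1271]
ee_rot: [0.338, -3.121, 0.0]
contact_force: [-0.5, 0.1, -0.6]
finger_gap: 0.0179
gripper_force: 12.0
plug x [21.29252384 21.46139853]
rim 2627 x [ 0.88557535 32.54687002 32.64347788] y [-62.97413904  56.3180558 ]
[32.6 32.7 32.6 32.6]
t 9.8 lin [-0.0004  0.0005 -0.0025] rz -0.1 rows>=0.1 q6 -1.58 tilt [-0.002 -0.   ]
```

View pics/w7.png

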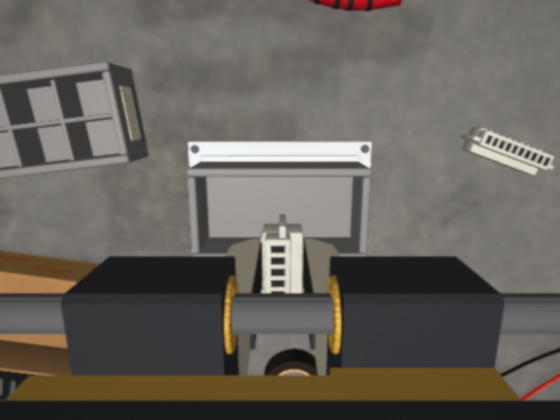

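The plug lies across the open box, with its tip at v≈222 and the box's far wall at v≈172. I'll lower it with a +2 mm shift in tool x.

```bash
python3 -m creep '[{"linear":[0.002,0,0.03],"rot":[0,0,0],"gripper":-0.9},{"linear":[0.002,0,0.06],"rot":[0,0,0],"gripper":-0.9},{"linear":[0.002,0,0.085],"rot":[0,0,0],"gripper":-0.9},{"linear":[0.002,0,0.098],"rot":[0,0,0],"gripper":-0.9},{"linear":[0.002,0,0.102],"rot":[0,0,0],"gripper":-0.9},{"linear":[0.002,0,0.104],"rot":[0,0,0],"gripper":-0.9},{"linear":[0.002,0,0.104],"rot":[0,0,0],"gripper":-0.9},{"linear":[0.002,0,0.104],"rot":[0,0,0],"gripper":-0.9}]' 12
```

```text
time: 10.47
position: [0.6351, 0.2458, 0.0264]
ee_rot: [-0.34, 3.12, 0.0]
contact_force: [-0.2, -0.0, 0.1]
finger_gap: 0.0177
gripper_force: 12.0
```

```bash
python3 -m creep '[{"linear":[0,0,0.002],"rot":[0,0,0],"gripper":-0.9},{"linear":[0,0,0.004],"rot":[0,0,0],"gripper":-0.9},{"linear":[0,0,0.005],"rot":[0,0,0],"gripper":-0.9},{"linear":[0,0,0.005],"rot":[0,0,0],"gripper":-0.9},{"linear":[0,0,0.005],"rot":[0,0,0],"gripper":-0.9}]' 12
```

```text
time: 10.88
position: [0.6347, 0.2457, 0.0214]
ee_rot: [-0.34, 3.121, 0.0]
contact_force: [-0.8, -0.1, 7.0]
finger_gap: 0.018
gripper_force: 12.0
```

```bash
python3 -m creep '[{"linear":[0,0,0],"rot":[0,0,0],"gripper":-0.2},{"linear":[0,0,0],"rot":[0,0,0],"gripper":-0.2},{"linear":[0,0,0],"rot":[0,0,0],"gripper":-0.2},{"linear":[0,0,-0.04],"rot":[0,0,0],"gripper":-0.2},{"linear":[0,0,-0.08],"rot":[0,0,0],"gripper":-0.2},{"linear":[0,0,-0.12],"rot":[0,0,0],"gripper":-0.2},{"linear":[0,0,-0.16],"rot":[0,0,0],"gripper":-0.2},{"linear":[0,0,-0.16],"rot":[0,0,0],"gripper":1},{"linear":[0,0,-0.16],"rot":[0,0,0],"gripper":1}]' 12
python3 - <<'E'
from h import *
c=shot("wrist"); cv2.imwrite("pics/w8.png",c["color"]); P=world(c)
b=(np.abs(P[...,0]-.635)<.09)&(np.abs(P[...,1]-.246)<.09)&(P[...,2]>.044)&(P[...,2]<.07); b=big(b);print(rect(P[b]),np.nanmedian(P[b][:,2]))
plan(.6229,-.1172,.19,18.9)
E
```

```text
time: 11.63
position: [0.6356, 0.246, 0.1833]
ee_rot: [-0.34, 3.116, 0.001]
contact_force: [-0.6, -0.7, -1.1]
finger_gap: 0.0461
gripper_force: 0.0
(array([635.1, 242.3]), array([120.5,  64. ]), -77.6) 0.05172028552494423
t 11.7 lin [ 0.0891 -0.3519 -0.0097] rz 83.5 rows>=11.7 q6 -1.58 tilt [0.002 0.   ]
```

View pics/w8.png

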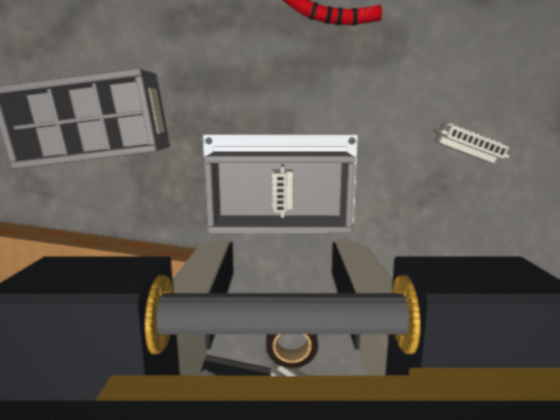

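The plug lies crosswise on the box floor, v 165–218 at u≈283. The wrist camera gives the same box position from both orientations, so I'll trust it over the top camera. Next is box_two.

```bash
python3 -m creep '[{"linear":[0.093,-0.355,-0.005],"rot":[0,0,83.5],"gripper":1},{"linear":[0.093,-0.355,-0.005],"rot":[0,0,83.5],"gripper":1},{"linear":[0.093,-0.355,-0.005],"rot":[0,0,83.5],"gripper":1},{"linear":[0.093,-0.355,-0.005],"rot":[0,0,83.5],"gripper":1},{"linear":[0.093,-0.355,-0.005],"rot":[0,0,83.5],"gripper":1},{"linear":[0.093,-0.355,-0.005],"rot":[0,0,83.5],"gripper":1},{"linear":[0.093,-0.355,-0.005],"rot":[0,0,83.5],"gripper":1},{"linear":[0.093,-0.355,-0.005],"rot":[0,0,83.5],"gripper":1},{"linear":[0.093,-0.355,-0.005],"rot":[0,0,83.5],"gripper":1},{"linear":[0.093,-0.355,-0.005],"rot":[0,0,83.5],"gripper":1},{"linear":[0.093,-0.355,-0.005],"rot":[0,0,83.5],"gripper":1},{"linear":[0.093,-0.355,-0.005],"rot":[0,0,83.5],"gripper":1},{"linear":[0.093,-0.355,-0.005],"rot":[0,0,83.5],"gripper":1},{"linear":[0.093,-0.355,-0.005],"rot":[0,0,83.5],"gripper":1},{"linear":[0.093,-0.355,-0.005],"rot":[0,0,83.5],"gripper":1},{"linear":[0.093,-0.355,-0.005],"rot":[0,0,83.5],"gripper":1}]' 25
cat >> h.py <<'E'
def look(x,y,zlo,zhi,r=.09,name="wrist"):
    c=shot(name); P=world(c)
    b=(np.abs(P[...,0]-x)<r)&(np.abs(P[...,1]-y)<r)&(P[...,2]>zlo)&(P[...,2]<zhi); b=big(b)
    print(rect(P[b]),"z",np.round(np.nanpercentile(P[b][:,2],[5,50,95]),4),sensors.sense()["position"]); return rect(P[b])
E
python3 - <<'E'
from h import *
c,_,a=look(.62,-.121,.036,.06); plan(c[0]/1000,c[1]/1000,.0165,a+90)
E
```

```text
time: 13.02
position: [0.6192, -0.1208, 0.1839]
ee_rot: [-1.822, -2.558, 0.001]
contact_force: [-0.5, -0.1, -0.3]
finger_gap: 0.0931
gripper_force: 0.0
(array([ 620. , -121.4]), array([119.6,  64.3]), -70.9) z [0.0373 0.0448 0.0462] [ 0.61933282 -0.12081935  0.18415824]
t 13.1 lin [-0.0009  0.0005  0.1677] rz -0.1 rows>=4.0 q6 -0.7 tilt [-0.001  0.   ]
```

```bash
python3 -m creep '[{"linear":[-0.001,0,0.167],"rot":[0,0,0],"gripper":1},{"linear":[-0.001,0,0.167],"rot":[0,0,0],"gripper":1},{"linear":[-0.001,0,0.167],"rot":[0,0,0],"gripper":1},{"linear":[-0.001,0,0.167],"rot":[0,0,0],"gripper":1},{"linear":[-0.001,0,0.167],"rot":[0,0,0],"gripper":1},{"linear":[-0.001,0,0.167],"rot":[0,0,0],"gripper":1},{"linear":[-0.001,0,0.167],"rot":[0,0,0],"gripper":0.2},{"linear":[-0.001,0,0.167],"rot":[0,0,0],"gripper":0.2},{"linear":[-0.001,0,0.167],"rot":[0,0,0],"gripper":0.2},{"linear":[-0.001,0,0.167],"rot":[0,0,0],"gripper":0.2},{"linear":[-0.001,0,0.167],"rot":[0,0,0],"gripper":0.2},{"linear":[-0.001,0,0.167],"rot":[0,0,0],"gripper":0.2},{"linear":[-0.001,0,0.03],"rot":[0,0,0],"gripper":0.2},{"linear":[-0.001,0,0.03],"rot":[0,0,0],"gripper":0.2},{"linear":[-0.001,0,0.03],"rot":[0,0,0],"gripper":0.2},{"linear":[-0.001,0,0.03],"rot":[0,0,0],"gripper":0.2},{"linear":[-0.001,0,0.03],"rot":[0,0,0],"gripper":0.2},{"linear":[-0.001,0,0.03],"rot":[0,0,0],"gripper":0.2}]' 25
python3 - <<'E'
from h import *
T=tool(world(shot("wrist"))); r=strip(T,-.04,-.018,.03,.075,-.04,.04); print("box end x",np.nanpercentile(r[:,0],[98,99.5]),"y",np.percentile(r[:,1],[1,99]),r[:,2].mean())
plan(.6353,.2425,.155,12.4)
E
```

```text
time: 14.57
position: [0.6198, -0.1221, 0.1551]
ee_rot: [1.825, 2.556, 0.0]
contact_force: [-0.6, 0.7, -2.2]
finger_gap: 0.0637
gripper_force: 25.0
box end x [60.27103473 60.44307292] y [-31.78233027  31.35179783] -26.60936592202775
t 14.6 lin [ 0.3392  0.1338 -0.0015] rz 6.5 rows>=8.7 q6 -0.7 tilt [-0.002  0.001]
```

```bash
python3 -m creep '[{"linear":[0.339,0.134,0],"rot":[0,0,6.5],"gripper":0.2},{"linear":[0.339,0.134,0],"rot":[0,0,6.5],"gripper":0.2},{"linear":[0.339,0.134,0],"rot":[0,0,6.5],"gripper":0.2},{"linear":[0.339,0.134,0],"rot":[0,0,6.5],"gripper":0.2},{"linear":[0.339,0.134,0],"rot":[0,0,6.5],"gripper":0.2},{"linear":[0.339,0.134,0],"rot":[0,0,6.5],"gripper":0.2},{"linear":[0.339,0.134,0],"rot":[0,0,6.5],"gripper":0.2},{"linear":[0.339,0.134,0],"rot":[0,0,6.5],"gripper":0.2},{"linear":[0.339,0.134,0],"rot":[0,0,6.5],"gripper":0.2},{"linear":[0.339,0.134,0],"rot":[0,0,6.5],"gripper":0.2},{"linear":[0.339,0.134,0],"rot":[0,0,6.5],"gripper":0.2},{"linear":[0.339,0.134,0],"rot":[0,0,6.5],"gripper":0.2},{"linear":[0.339,0.134,0],"rot":[0,0,6.5],"gripper":0.2}]' 25
cat >> h.py <<'E'
def pair(dz):
    """held box end and plate end in tool mm; dz = tool z of bench"""
    T=tool(world(shot("wrist")))
    r=strip(T,-.04,-.018,.03,.075,-.04,.04); p=strip(T,dz-.013,dz-.003,.05,.11,-.07,.07)
    print("held x",np.nanpercentile(r[:,0],99.5)-60,"y",np.percentile(r[:,1],[1,99]).mean(),"| plate x",np.nanpercentile(p[:,0],99)-70,"y",np.percentile(p[:,1],[1,99]).mean(),len(p))
E
python3 - <<'E'
from h import *
plan(.6353,.2425,.155,12.4); pair(sensors.sense()["position"][2])
E
```

```text
time: 15.7
position: [0.6359, 0.2405, 0.153]
ee_rot: [-1.968, -2.447, 0.004]
contact_force: [0.5, 0.7, -1.8]
finger_gap: 0.0644
gripper_force: 25.0
t 15.7 lin [ 0.0021 -0.0002 -0.002 ] rz -0.0 rows>=0.1 q6 -0.02 tilt [-0.003 -0.001]
held x 1.0830256792551793 y -1.0927987544646989 | plate x 1.5126771348625994 y -3.8827679957433325 1251
```

```bash
python3 -m creep '[{"linear":[0.001,-0.001,0.03],"rot":[0,0,0],"gripper":0.2},{"linear":[0.001,-0.001,0.06],"rot":[0,0,0],"gripper":0.2},{"linear":[0.001,-0.001,0.076],"rot":[0,0,0],"gripper":0.2},{"linear":[0.001,-0.001,0.08],"rot":[0,0,0],"gripper":0.2},{"linear":[0.001,-0.001,0.083],"rot":[0,0,0],"gripper":0.2},{"linear":[0.001,-0.001,0.086],"rot":[0,0,0],"gripper":0.2},{"linear":[0.001,-0.001,0.086],"rot":[0,0,0],"gripper":0.2},{"linear":[0.001,-0.001,0.086],"rot":[0,0,0],"gripper":0.2}]' 25
```

```text
time: 16.42
position: [0.6363, 0.2427, 0.0701]
ee_rot: [1.967, 2.448, 0.003]
contact_force: [-0.3, -0.5, -1.1]
finger_gap: 0.0636
gripper_force: 25.0
```

```bash
python3 -m creep '[{"linear":[0,0,0.002],"rot":[0,0,0],"gripper":0.2},{"linear":[0,0,0.004],"rot":[0,0,0],"gripper":0.2},{"linear":[0,0,0.005],"rot":[0,0,0],"gripper":0.2},{"linear":[0,0,0.005],"rot":[0,0,0],"gripper":0.2},{"linear":[0,0,0.005],"rot":[0,0,0],"gripper":0.2}]' 25
```

```text
time: 16.83
position: [0.6362, 0.243, 0.0664]
ee_rot: [1.966, 2.448, 0.003]
contact_force: [-2.9, -1.4, 10.0]
finger_gap: 0.0639
gripper_force: 25.0
```

```bash
python3 -m creep '[{"linear":[0,0,0],"rot":[0,0,0],"gripper":0.8},{"linear":[0,0,0],"rot":[0,0,0],"gripper":0.8},{"linear":[0,0,0],"rot":[0,0,0],"gripper":0.8},{"linear":[0,0,0],"rot":[0,0,0],"gripper":0.8},{"linear":[0,0,-0.04],"rot":[0,0,0],"gripper":0.8},{"linear":[0,0,-0.08],"rot":[0,0,0],"gripper":0.8},{"linear":[0,0,-0.12],"rot":[0,0,0],"gripper":0.8},{"linear":[0,0,-0.15],"rot":[0,0,0],"gripper":0.8},{"linear":[0,0,-0.15],"rot":[0,0,0],"gripper":1},{"linear":[0,0,-0.15],"rot":[0,0,0],"gripper":1}]' 25
python3 - <<'E'
from h import *
look(.635,.2425,.086,.105); plan(.6125,.0715,.19,19.1)
E
```

```text
time: 17.67
position: [0.6366, 0.2431, 0.2162]
ee_rot: [1.966, 2.447, 0.006]
contact_force: [0.9, 0.8, -1.4]
finger_gap: 0.091
gripper_force: 0.0
(array([635.2, 243.7]), array([119.4,  64.4]), -77.5) z [0.0887 0.0919 0.0932] [0.6353294  0.24281336 0.21370645]
t 17.7 lin [-0.1624 -0.0592  0.0237] rz -6.7 rows>=4.2 q6 -0.02 tilt [0.001 0.   ]
```

Box_two is seated: its rim is level at 91.9 mm, against 92 mm expected. Next is box_six.

```bash
python3 -m creep '[{"linear":[-0.162,-0.059,0.024],"rot":[0,0,-6.7],"gripper":1},{"linear":[-0.162,-0.059,0.024],"rot":[0,0,-6.7],"gripper":1},{"linear":[-0.162,-0.059,0.024],"rot":[0,0,-6.7],"gripper":1},{"linear":[-0.162,-0.059,0.024],"rot":[0,0,-6.7],"gripper":1},{"linear":[-0.162,-0.059,0.024],"rot":[0,0,-6.7],"gripper":1},{"linear":[-0.162,-0.059,0.024],"rot":[0,0,-6.7],"gripper":1},{"linear":[-0.162,-0.059,0.024],"rot":[0,0,-6.7],"gripper":1},{"linear":[-0.162,-0.059,0.024],"rot":[0,0,-6.7],"gripper":1}]' 25
python3 - <<'E'
from h import *
c,_,a=look(.6125,.0715,.04,.06); plan(c[0]/1000,c[1]/1000,.0165,a+90)
E
```

```text
time: 18.38
position: [0.6125, 0.0733, 0.1889]
ee_rot: [-1.819, -2.559, -0.0]
contact_force: [-0.5, 0.2, -0.3]
finger_gap: 0.0931
gripper_force: 0.0
(array([612.5,  71.1]), array([119.1,  64.2]), -70.9) z [0.0426 0.0449 0.0462] [0.6126235  0.07359707 0.18919975]
t 18.4 lin [-0.0025 -0.0009  0.1727] rz 0.1 rows>=4.1 q6 -0.4 tilt [-0.001  0.001]
```

```bash
python3 -m creep '[{"linear":[-0.0025,-0.001,0.172],"rot":[0,0,0],"gripper":1},{"linear":[-0.0025,-0.001,0.172],"rot":[0,0,0],"gripper":1},{"linear":[-0.0025,-0.001,0.172],"rot":[0,0,0],"gripper":1},{"linear":[-0.0025,-0.001,0.172],"rot":[0,0,0],"gripper":1},{"linear":[-0.0025,-0.001,0.172],"rot":[0,0,0],"gripper":1},{"linear":[-0.0025,-0.001,0.172],"rot":[0,0,0],"gripper":1},{"linear":[-0.0025,-0.001,0.172],"rot":[0,0,0],"gripper":0.2},{"linear":[-0.0025,-0.001,0.172],"rot":[0,0,0],"gripper":0.2},{"linear":[-0.0025,-0.001,0.172],"rot":[0,0,0],"gripper":0.2},{"linear":[-0.0025,-0.001,0.172],"rot":[0,0,0],"gripper":0.2},{"linear":[-0.0025,-0.001,0.172],"rot":[0,0,0],"gripper":0.2},{"linear":[-0.0025,-0.001,0.172],"rot":[0,0,0],"gripper":0.2},{"linear":[-0.0025,-0.001,0],"rot":[0,0,0],"gripper":0.2},{"linear":[-0.0025,-0.001,0],"rot":[0,0,0],"gripper":0.2},{"linear":[-0.0025,-0.001,0],"rot":[0,0,0],"gripper":0.2},{"linear":[-0.0025,-0.001,0],"rot":[0,0,0],"gripper":0.2},{"linear":[-0.0025,-0.001,0],"rot":[0,0,0],"gripper":0.2},{"linear":[-0.0025,-0.001,0],"rot":[0,0,0],"gripper":0.2}]' 25
python3 - <<'E'
from h import *
plan(.6353,.2433,.195,12.4)
E
```

```text
time: 19.93
position: [0.6146, 0.069, 0.194]
ee_rot: [1.817, 2.554, 0.007]
contact_force: [0.8, -0.8, -1.2]
finger_gap: 0.0638
gripper_force: 25.0
t 19.9 lin [ 0.1579  0.0767 -0.001 ] rz 6.7 rows>=4.2 q6 -0.4 tilt [ 0.008 -0.001]
```

```bash
python3 -m creep '[{"linear":[0.158,0.077,0],"rot":[0,0,6.7],"gripper":0.2},{"linear":[0.158,0.077,0],"rot":[0,0,6.7],"gripper":0.2},{"linear":[0.158,0.077,0],"rot":[0,0,6.7],"gripper":0.2},{"linear":[0.158,0.077,0],"rot":[0,0,6.7],"gripper":0.2},{"linear":[0.158,0.077,0],"rot":[0,0,6.7],"gripper":0.2},{"linear":[0.158,0.077,0],"rot":[0,0,6.7],"gripper":0.2},{"linear":[0.158,0.077,0],"rot":[0,0,6.7],"gripper":0.2},{"linear":[0.158,0.077,0],"rot":[0,0,6.7],"gripper":0.2}]' 25
python3 - <<'E'
from h import *
plan(.6353,.2433,.195,12.4); pair(sensors.sense()["position"][2]); plan(.6353,.2433,.195,12.4)
E
```

```text
time: 20.6
position: [0.6328, 0.2422, 0.1881]
ee_rot: [-1.968, -2.447, 0.004]
contact_force: [0.1, -0.5, -0.9]
finger_gap: 0.0638
gripper_force: 25.0
t 20.6 lin [ 0.0005  0.0027 -0.0069] rz -0.0 rows>=0.2 q6 -0.01 tilt [-0.003 -0.001]
held x 2.2394432236071324 y -0.9203828599850539 | plate x -0.2374129353229364 y -0.5613698970954673 869
t 20.6 lin [ 0.0009  0.0025 -0.0064] rz -0.0 rows>=0.2 q6 -0.01 tilt [-0.002 -0.001]
```

```bash
python3 -m creep '[{"linear":[-0.0015,0.0015,0.03],"rot":[0,0,0],"gripper":0.2},{"linear":[-0.0015,0.0015,0.055],"rot":[0,0,0],"gripper":0.2},{"linear":[-0.0015,0.0015,0.068],"rot":[0,0,0],"gripper":0.2},{"linear":[-0.0015,0.0015,0.072],"rot":[0,0,0],"gripper":0.2},{"linear":[-0.0015,0.0015,0.075],"rot":[0,0,0],"gripper":0.2},{"linear":[-0.0015,0.0015,0.078],"rot":[0,0,0],"gripper":0.2},{"linear":[-0.0015,0.0015,0.078],"rot":[0,0,0],"gripper":0.2},{"linear":[-0.0015,0.0015,0.078],"rot":[0,0,0],"gripper":0.2}]' 25
```

```text
time: 21.32
position: [0.636, 0.2424, 0.1129]
ee_rot: [1.967, 2.448, 0.002]
contact_force: [0.1, -1.0, -1.6]
finger_gap: 0.0636
gripper_force: 25.0
```

```bash
python3 -m creep '[{"linear":[0,0,0.002],"rot":[0,0,0],"gripper":0.2},{"linear":[0,0,0.004],"rot":[0,0,0],"gripper":0.2},{"linear":[0,0,0.006],"rot":[0,0,0],"gripper":0.2},{"linear":[0,0,0.007],"rot":[0,0,0],"gripper":0.2},{"linear":[0,0,0.007],"rot":[0,0,0],"gripper":0.2},{"linear":[0,0,0.007],"rot":[0,0,0],"gripper":0.2}]' 25
```

```text
time: 21.82
position: [0.6355, 0.2427, 0.1065]
ee_rot: [1.967, 2.448, 0.002]
contact_force: [-2.2, -1.2, 8.6]
finger_gap: 0.0635
gripper_force: 25.0
```

```bash
python3 -m creep '[{"linear":[0,0,0],"rot":[0,0,0],"gripper":0.8},{"linear":[0,0,0],"rot":[0,0,0],"gripper":0.8},{"linear":[0,0,0],"rot":[0,0,0],"gripper":0.8},{"linear":[0,0,0],"rot":[0,0,0],"gripper":0.8},{"linear":[0,0,-0.04],"rot":[0,0,0],"gripper":0.8},{"linear":[0,0,-0.08],"rot":[0,0,0],"gripper":0.8},{"linear":[0,0,-0.12],"rot":[0,0,0],"gripper":0.8},{"linear":[0,0,-0.14],"rot":[0,0,0],"gripper":0.8},{"linear":[0,0,-0.14],"rot":[0,0,0],"gripper":0.1},{"linear":[0,0,-0.14],"rot":[0,0,0],"gripper":0.1}]' 25
python3 - <<'E'
from h import *
look(.635,.2425,.126,.145); plan(.465,-.137,.24,-1.6)
E
```

```text
time: 22.65
position: [0.636, 0.2427, 0.2462]
ee_rot: [1.966, 2.447, 0.004]
contact_force: [-0.7, -0.1, -0.6]
finger_gap: 0.0745
gripper_force: 0.0
(array([634.4, 244.2]), array([119.3,  64.3]), -77.7) z [0.1287 0.1319 0.1331] [0.63497088 0.24253511 0.24408359]
t 22.7 lin [-0.334  -0.2478  0.0042] rz 14.0 rows>=10.0 q6 -0.02 tilt [-0. -0.]
```

Box_six is seated, rim at 131.9 mm. Next is the lid.

```bash
python3 -m creep '[{"linear":[-0.334,-0.248,0.004],"rot":[0,0,14],"gripper":0.1},{"linear":[-0.334,-0.248,0.004],"rot":[0,0,14],"gripper":0.1},{"linear":[-0.334,-0.248,0.004],"rot":[0,0,14],"gripper":0.1},{"linear":[-0.334,-0.248,0.004],"rot":[0,0,14],"gripper":0.1},{"linear":[-0.334,-0.248,0.004],"rot":[0,0,14],"gripper":0.1},{"linear":[-0.334,-0.248,0.004],"rot":[0,0,14],"gripper":0.1},{"linear":[-0.334,-0.248,0.004],"rot":[0,0,14],"gripper":0.1},{"linear":[-0.334,-0.248,0.004],"rot":[0,0,14],"gripper":0.1},{"linear":[-0.334,-0.248,0.004],"rot":[0,0,14],"gripper":0.1},{"linear":[-0.334,-0.248,0.08],"rot":[0,0,14],"gripper":0.1},{"linear":[-0.334,-0.248,0.08],"rot":[0,0,14],"gripper":0.1},{"linear":[-0.334,-0.248,0.08],"rot":[0,0,14],"gripper":0.1},{"linear":[-0.334,-0.248,0.08],"rot":[0,0,14],"gripper":0.1},{"linear":[-0.334,-0.248,0.08],"rot":[0,0,14],"gripper":0.1}]' 20
python3 - <<'E'
from h import *
c,_,a=look(.465,-.137,.02,.045,.06); look(.465,-.137,.005,.045); plan(c[0]/1000,c[1]/1000,.0135,a+90)
E
```

```text
time: 23.87
position: [0.465, -0.1365, 0.1644]
ee_rot: [-2.251, -2.189, -0.0]
contact_force: [0.1, -0.1, -0.3]
finger_gap: 0.0512
gripper_force: 0.0
(array([ 464.5, -137.9]), array([59.1, 14.1]), 88.5) z [0.0306 0.0339 0.0352] [ 0.46597176 -0.13652258  0.16544132]
(array([ 464.8, -138.5]), array([119.3,  64.1]), 88.3) z [0.0081 0.0093 0.0341] [ 0.46635581 -0.1365278   0.16591641]
t 24.0 lin [-0.0013 -0.0021  0.1524] rz 0.0 rows>=3.7 q6 -0.49 tilt [ 0.002 -0.001]
```

```bash
python3 -m creep '[{"linear":[-0.0015,-0.001,0.04],"rot":[0,0,0],"gripper":0.1},{"linear":[-0.0015,-0.001,0.08],"rot":[0,0,0],"gripper":0.1},{"linear":[-0.0015,-0.001,0.12],"rot":[0,0,0],"gripper":0.1},{"linear":[-0.0015,-0.001,0.145],"rot":[0,0,0],"gripper":0.1},{"linear":[-0.0015,-0.001,0.152],"rot":[0,0,0],"gripper":0.1},{"linear":[-0.0015,-0.001,0.152],"rot":[0,0,0],"gripper":0.1},{"linear":[-0.0015,-0.001,0.152],"rot":[0,0,0],"gripper":-0.9},{"linear":[-0.0015,-0.001,0.152],"rot":[0,0,0],"gripper":-0.9},{"linear":[-0.0015,-0.001,0.152],"rot":[0,0,0],"gripper":-0.9},{"linear":[-0.0015,-0.001,0.152],"rot":[0,0,0],"gripper":-0.9},{"linear":[-0.0015,-0.001,0.152],"rot":[0,0,0],"gripper":-0.9},{"linear":[-0.0015,-0.001,0.152],"rot":[0,0,0],"gripper":-0.9},{"linear":[-0.0015,-0.001,0.152],"rot":[0,0,0],"gripper":-0.9},{"linear":[-0.0015,-0.001,0.152],"rot":[0,0,0],"gripper":-0.9}]' 30
```

```text
time: 25.13
position: [0.4643, -0.1387, 0.0133]
ee_rot: [2.251, 2.19, 0.001]
contact_force: [-0.5, 1.0, 5.8]
finger_gap: 0.0138
gripper_force: 30.0
```

```bash
python3 -m creep '[{"linear":[0,0,-0.03],"rot":[0,0,0],"gripper":-0.9},{"linear":[0,0,-0.07],"rot":[0,0,0],"gripper":-0.9},{"linear":[0,0,-0.11],"rot":[0,0,0],"gripper":-0.9},{"linear":[0,0,-0.15],"rot":[0,0,0],"gripper":-0.9},{"linear":[0,0,-0.19],"rot":[0,0,0],"gripper":-0.9},{"linear":[0,0,-0.2],"rot":[0,0,0],"gripper":-0.9},{"linear":[0,0,-0.2],"rot":[0,0,0],"gripper":-0.9},{"linear":[0,0,-0.2],"rot":[0,0,0],"gripper":-0.9}]' 30
python3 - <<'E'
from h import *
plan(.6353,.2433,.215,12.4)
E
```

```text
time: 25.8
position: [0.4637, -0.1384, 0.2121]
ee_rot: [-2.251, -2.191, 0.0]
contact_force: [0.6, 0.2, -1.4]
finger_gap: 0.0138
gripper_force: 30.0
t 25.8 lin [ 0.3862  0.1612 -0.0029] rz -14.0 rows>=10.0 q6 -0.49 tilt [-0.  0.]
```

```bash
python3 -m creep '[{"linear":[0.386,0.161,-0.003],"rot":[0,0,-14],"gripper":-0.9},{"linear":[0.386,0.161,-0.003],"rot":[0,0,-14],"gripper":-0.9},{"linear":[0.386,0.161,-0.003],"rot":[0,0,-14],"gripper":-0.9},{"linear":[0.386,0.161,-0.003],"rot":[0,0,-14],"gripper":-0.9},{"linear":[0.386,0.161,-0.003],"rot":[0,0,-14],"gripper":-0.9},{"linear":[0.386,0.161,-0.003],"rot":[0,0,-14],"gripper":-0.9},{"linear":[0.386,0.161,-0.003],"rot":[0,0,-14],"gripper":-0.9},{"linear":[0.386,0.161,-0.003],"rot":[0,0,-14],"gripper":-0.9},{"linear":[0.386,0.161,-0.003],"rot":[0,0,-14],"gripper":-0.9},{"linear":[0.386,0.161,-0.003],"rot":[0,0,-14],"gripper":-0.9},{"linear":[0.386,0.161,-0.003],"rot":[0,0,-14],"gripper":-0.9},{"linear":[0.386,0.161,-0.003],"rot":[0,0,-14],"gripper":-0.9},{"linear":[0.386,0.161,-0.003],"rot":[0,0,-14],"gripper":-0.9}]' 30
python3 - <<'E'
from h import *
c=shot("wrist"); T=tool(world(c)); cv2.imwrite("pics/w9.png",c["color"])
r=strip(T,-.004,.012,.04,.08,-.05,.05); print("lid x",np.nanpercentile(r[:,0],99.5)-60,"y",np.percentile(r[:,1],[1,99]),"z",np.median(r[:,2]))
e=[r[np.abs(r[:,1]-a)<5,0].max() for a in(-25,0,25)]; print(np.round(e,1))
plan(.6353,.2433,.215,12.4)
E
```

```text
time: 26.88
position: [0.634, 0.2425, 0.2122]
ee_rot: [-1.965, -2.447, 0.008]
contact_force: [0.3, -0.6, -0.6]
finger_gap: 0.014
gripper_force: 30.0
lid x 1.2081254301494795 y [-31.91639293  30.20055164] z 5.185546740443073
[61.2 61.2 61.2]
t 26.9 lin [ 0.0013  0.0014 -0.0018] rz 0.0 rows>=0.1 q6 -0.02 tilt [-0.004 -0.001]
```

View pics/w9.png

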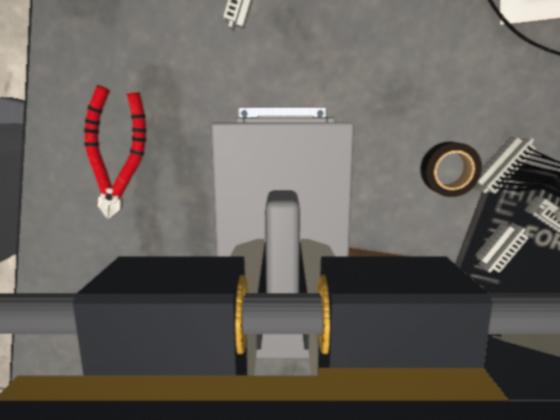

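The lid is held square over the stack, columns 212–352 with its end at v≈124.

```bash
python3 -m creep '[{"linear":[0,0.001,0.03],"rot":[0,0,0],"gripper":-0.9},{"linear":[0,0.001,0.05],"rot":[0,0,0],"gripper":-0.9},{"linear":[0,0.001,0.058],"rot":[0,0,0],"gripper":-0.9},{"linear":[0,0.001,0.062],"rot":[0,0,0],"gripper":-0.9},{"linear":[0,0.001,0.065],"rot":[0,0,0],"gripper":-0.9},{"linear":[0,0.001,0.067],"rot":[0,0,0],"gripper":-0.9},{"linear":[0,0.001,0.067],"rot":[0,0,0],"gripper":-0.9},{"linear":[0,0.001,0.067],"rot":[0,0,0],"gripper":-0.9}]' 30
```

```text
time: 27.6
position: [0.637, 0.2432, 0.1499]
ee_rot: [1.967, 2.448, 0.002]
contact_force: [0.9, 0.3, -0.5]
finger_gap: 0.0136
gripper_force: 30.0
```

```bash
python3 -m creep '[{"linear":[0,0,0.003],"rot":[0,0,0],"gripper":-0.9},{"linear":[0,0,0.005],"rot":[0,0,0],"gripper":-0.9},{"linear":[0,0,0.007],"rot":[0,0,0],"gripper":-0.9},{"linear":[0,0,0.008],"rot":[0,0,0],"gripper":-0.9},{"linear":[0,0,0.008],"rot":[0,0,0],"gripper":-0.9},{"linear":[0,0,0.008],"rot":[0,0,0],"gripper":-0.9}]' 30
```

```text
time: 28.1
position: [0.6363, 0.2432, 0.1406]
ee_rot: [-1.967, -2.449, 0.0]
contact_force: [0.7, 0.4, -0.5]
finger_gap: 0.0137
gripper_force: 30.0
```

```bash
python3 -m creep '[{"linear":[0,0,0.001],"rot":[0,0,0],"gripper":-0.9},{"linear":[0,0,0.002],"rot":[0,0,0],"gripper":-0.9},{"linear":[0,0,0.002],"rot":[0,0,0],"gripper":-0.9},{"linear":[0,0,0.002],"rot":[0,0,0],"gripper":-0.9}]' 30
```

```text
time: 28.43
position: [0.6366, 0.2433, 0.1403]
ee_rot: [1.967, 2.448, 0.002]
contact_force: [-2.2, -0.6, 7.8]
finger_gap: 0.014
gripper_force: 30.0
```

Contact, so I'll release the lid, back off and check.

```bash
python3 -m creep '[{"linear":[0,0,0],"rot":[0,0,0],"gripper":-0.3},{"linear":[0,0,0],"rot":[0,0,0],"gripper":-0.3},{"linear":[0,0,0],"rot":[0,0,0],"gripper":-0.3},{"linear":[0,0,-0.03],"rot":[0,0,0],"gripper":-0.3},{"linear":[0,0,-0.07],"rot":[0,0,0],"gripper":-0.3},{"linear":[0,0,-0.11],"rot":[0,0,0],"gripper":-0.3},{"linear":[0,0,-0.14],"rot":[0,0,0],"gripper":-0.3},{"linear":[0,0,-0.14],"rot":[0,0,0],"gripper":-0.3},{"linear":[0,0,-0.14],"rot":[0,0,0],"gripper":-0.3}]' 30
python3 - <<'E'
from h import *
look(.635,.243,.126,.145); look(.635,.243,.15,.175)
c=shot("scene"); cv2.imwrite("pics/s9.png",cv2.resize(c["color"][120:320,130:400],None,fx=2,fy=2))
E
```

```text
time: 29.18
position: [0.6375, 0.2435, 0.2811]
ee_rot: [1.966, 2.447, 0.006]
contact_force: [-0.4, -0.3, 0.0]
finger_gap: 0.0325
gripper_force: 0.0
(array([635.1, 244.1]), array([119.8,  65.4]), -77.6) z [0.1348 0.1362 0.1374] [0.63641535 0.24318983 0.27858073]
(array([635.7, 244.1]), array([59.2, 13.5]), -77.8) z [0.1588 0.1609 0.1622] [0.63580566 0.24303229 0.27705084]
```

View pics/s9.png

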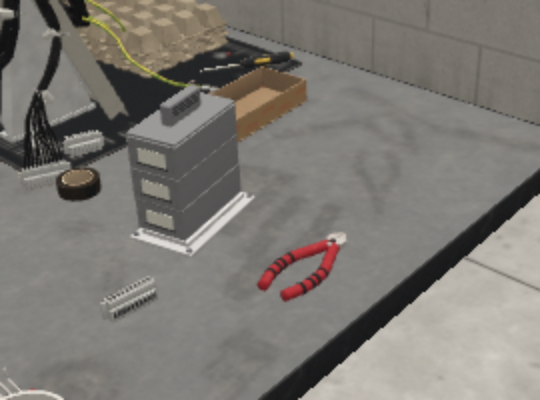

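The stack stands straight and flush at crop (185,165). The lid plate is at 136 mm and the ridge at 161 mm, as expected. The cutters and the long plug have not been moved.

```bash
python3 -c "
from plant import job; print(job.hand_in())"
```

```text
the job is handed in; nothing more can be done
None
```

The stack is built in the order asked, with the short terminal block inside the bottom box and the lid on top, and I handed it in at about 29 s. Every level measured at its seated height; the long terminal block and the cutters were left where they lay.

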